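# Put the potting tools back on their outlines

## Robot

A 6-joint arm with a two-finger parallel gripper is mounted at the origin on the work surface. World frame = base frame: x ahead of the robot, y to its left, z up, the work surface at z = 0. Lengths are in m, angles in rad, forces in N, time in s.
With the tool pointing down it reaches from about 0.225 to 0.875 m from the base axis. Payload 3.4 kg.
Tool frame: the origin (TCP) lies between the finger pads; the fingertips stand 11 mm ahead of it and the grasp point (between the pads) lies 8 mm behind it; z points along the fingers, y is the line along which they close (so a half turn about z gives the same grasp; the last joint's range is limited). The gripper opens to 85 mm and grips with 20 to 120 N. Pads are 22 mm wide; open, the fingers measure 114 mm over their backs; the gripper's body (76 mm by 85 mm) begins 54 mm behind the grasp point. The pads swing forward as they close: fully open they stand 13 mm farther back than shut.
Start: joints at [1.041, 0.276, 1.505, -0, 1.361, -0.121], TCP at [0.229, 0.528, 0.242] pointing down, gripper open.
Joint ranges: [-2.89, 2.89], [-0.75, 2.08], [0.22, 2.7], [-1.18, 4.32], [0.11, 2.71], [-2.7, 2.7]. Speed limits (rad/s): [2.57, 2.57, 3.14, 3.14, 3.14, 3.14].

## Interface

Orientations are given as a unit quaternion [x, y, z, w].
In Python, from plant import monitor, vision, r gives the robot as it stands. The module is installed in compiled form; this text tells all that it offers.
- The arm moves only by the shell command python3 -m pendant 'ROWS'. ROWS is text: rows parted by semicolons, each of 7 numbers parted by spaces: the gripper's target within -1 to 1 (fully open at 1, half-way at 0, shut at -1), then the shift along the world's x, y, z in mm, then the turn, a rotation vector about the world's x, y, z in rad. In form: hand x y z rx ry rz; .... A call has 1 to 12 rows; each row shifts and turns the commanded pose from where the row before left it; what a row does not reach is not made up. A row lasts 1/12 s, in which the tool goes at most 41.7 mm and 7.16 degrees, less where a joint would pass 70% of its speed; a pose out of reach is approached as far as the arm can. A call is refused whole if a number of a shift passes 41.7 or a number of a turn 0.125, either way. A call with a gripper value outside its range is refused whole. The fingers move at their own pace and stop on an object; the grip force is fixed at half the most. Time passes only in rows, so rows that do not move let the fingers close. It gives the time, the measured TCP pose, the force, the opening and the grip force at its end, in the units of the state.
- monitor.read_state(): the state, without advancing time (a new reading comes with each control period).
- vision.get_image(name): name is "side" or "top" or "wrist"; returns (picture, depth): 420x560x3 uint8, red, green, blue; 420x560 float32, m along the optical axis (not along the pixel's ray), 0 where there is no reading.
- vision.camera_info(name): a dict with "fovy" (degrees; the focal length in pixels is half the picture's height over the tangent of half this angle, whatever the lens; pixels are square), "cx", "cy" (the principal point, pixels), "position" and "orientation" of the camera in the world. Camera axes: x right, y up, looking along -z (the intrinsics and any distortion apply to the point x, -y, -z); pixel columns grow to the right and rows downward; lengths in m; the calibration is good to about 2 mm. The wrist camera is an equidistant fisheye: a pixel r from the principal point sees the ray r / f radians off the axis. A picture is of the moment at which its call begins: read the wrist's pose just before it. camera_info takes no time and is no camera call; for the wrist camera it gives the pose at the moment of the call.
- r.close_job(): hands the job in; it is judged then, once.
The state is a dict: "time_s": time; "q": joint angles; "qd": joint speeds; "effort": joint torques, N m; "eef_pos": TCP position; "tool_rot": TCP orientation; "force": force on the tool from outside, world axes, zero at the start; "ft_torque": the same for the moment, N m; "gripper_width": opening from 0.0 (shut) to 1.0 (fully open); "grasp_force": force on a finger pad.
Only numpy, scipy, OpenCV 4.12 (cv2) and the standard library are available. Lean on these libraries where they do the work, as an engineer would, in place of code of your own. Each camera call takes 0.05 s, during which the arm holds its last target. There are 200 camera calls.

## Task

Tidy the potting bench: lay the trowel, the red-handled pruning hook and the hand rake each flat and squarely on the white board painted with its own outline, handle on the handle shape and not on the stop strip, and set the terracotta pot gently upright in the middle of its saucer. Leave the black plastic pot where it stands, and let go of everything at the end.

Things in the scene. Friction and masses are not known exactly. Their poses are not given: they have to be found in the camera images.
- trowel: Hand trowel, 197 mm long, with a wooden handle and a rounded flat stainless steel blade, loose, flat, about 0.1 kg. Flat-sided handle 22 mm wide, 20 mm tall, x -75 to +20 mm; the blade is 44 mm wide, 4 mm thick with 11 mm side lips, reaching to x = +122 mm. Origin: under the handle's midline, 20 mm behind its front end: grip there across the handle. x from handle to head, y left, z up.
- hook: Pruning hook, 197 mm long, with a red handle and a steel sickle blade that curves to +y, loose, flat, about 0.1 kg. Flat-sided handle 22 mm wide, 20 mm tall, x -75 to +20 mm; the blade is 4 mm thick, reaches x = +122 mm and its point curls to y = +40 mm. Origin: under the handle's midline, 20 mm behind its front end: grip there across the handle. x from handle to head, y left, z up.
- rake: Small hand rake, 199 mm long, with a yellow handle and a flat fan of five dark steel tines, loose, flat, about 0.1 kg. Flat-sided handle 22 mm wide, 20 mm tall, x -75 to +20 mm; the fan is 6 mm thick, up to 74 mm wide, reaching x = +124 mm. Origin: under the handle's midline, 20 mm behind its front end: grip there across the handle. x from handle to head, y left, z up.
- pot: Small empty terracotta pot, loose, about 0.12 kg, upright: 60 mm tall, base 42 mm across, with an upright rim band 62 mm across from z = 42 to 60 mm (grip it there across the outside). Origin: centre of the underside; z up.
- trowel_board: Fixed white board with the painted outline of the trowel (brown handle, black blade): x -109 to +136 mm, 88 mm wide, face at z = 10 mm. Dark stop strip at the handle end (x -109 to -95 mm), top at z = 28 mm. Origin: at bench level below where the trowel's origin belongs, with the axes the trowel has when in place.
- hook_board: Fixed white board with the painted outline of the pruning hook (red handle, black curved blade): x -109 to +136 mm, 88 mm wide, face at z = 10 mm. Dark stop strip at the handle end (x -109 to -95 mm), top at z = 28 mm. Origin: at bench level below where the pruning hook's origin belongs, with the axes the pruning hook has when in place.
- rake_board: Fixed white board with the painted outline of the hand rake (yellow handle, black fan of tines): x -109 to +136 mm, 88 mm wide, face at z = 10 mm. Dark stop strip at the handle end (x -109 to -95 mm), top at z = 28 mm. Origin: at bench level below where the hand rake's origin belongs, with the axes the hand rake has when in place.
- saucer: Fixed round terracotta saucer for the pot: 84 mm across and 12 mm high at its rim, flat inner floor about 64 mm across, 4 mm above the bench. Origin: centre of the underside; z up.
- spare_pot: Black plastic nursery pot, a bystander, loose: 68 mm tall, 70 mm across at the rim, 48 mm at the base. Origin: centre of the underside. It stays where it is.
Not all that is in view belongs to the job. Of the things that look like the hook, the largest one is meant. Leave any green look-alike of the rake alone.

How it is judged:
At the end, for the whole second after the job is handed in: Each tool flat on its own board's face (not on the strip, so not reversed), origin within 14 mm and length within 0.2 rad of the outline's; pot upright on the saucer's floor within 12 mm of its centre; all at rest; black pot moved under 20 mm (horizontal distance between trowel and trowel_board below 0.014 m and angle between the x axis of trowel and the x axis of trowel_board, either way round below 0.2 rad and angle between each of trowel, hook, rake's own z axis and vertical below 0.06 rad and z of trowel in the frame of trowel_board between 0.006 and 0.014 m and horizontal distance between hook and hook_board below 0.014 m and angle between the x axis of hook and the x axis of hook_board, either way round below 0.2 rad and z of hook in the frame of hook_board between 0.006 and 0.014 m and horizontal distance between rake and rake_board below 0.014 m and angle between the x axis of rake and the x axis of rake_board, either way round below 0.2 rad and z of rake in the frame of rake_board between 0.006 and 0.014 m and horizontal distance between pot and saucer below 0.012 m and angle between pot's own z axis and vertical below 0.08 rad and z of pot in the frame of saucer between 0.001 and 0.009 m and linear speed of each of trowel, hook, rake, pot below 0.02 m/s and distance of spare_pot from where it was at the start of the episode below 0.02 m); the robot touches nothing.
It fails at once if the black plastic pot is pushed more than 20 mm (distance of spare_pot from where it was at the start of the episode above 0.02 m).
It fails at once if the clay pot is dropped or slammed onto its saucer (over 40 N) (contact force between pot and saucer above 40 N).
It also fails if it takes over 118 s, if anything falls off the work surface, if the arm or the gripper's body presses on something with over 40 N, if the wrist force passes 120 N, or if a joint passes its speed limit or range.

## Working session

There is one attempt and no reset: what is moved stays moved. The work goes in short steps, Python scripts to look and compute and a shell command to move; the robot and the scene stay as the last step left them, time stands still between calls to the robot, and variables do not carry over. Pictures are saved under pics/ and viewed, at most 14 in all, crops included, and the job is handed in when it is done.

```bash
mkdir -p pics; cat > h.py <<'E'
import numpy as np, cv2
from plant import monitor, vision, r
from scipy.spatial.transform import Rotation as R
def ray(ci,u,v,fish=False):
    f=210/np.tan(np.radians(ci['fovy'])/2)
    x=(np.asarray(u,float)-ci['cx'])/f; y=(np.asarray(v,float)-ci['cy'])/f
    if fish:
        t=np.hypot(x,y); s=np.where(t>1e-9,np.sin(t)/np.maximum(t,1e-9),1); d=np.stack([x*s,-y*s,-np.cos(t)],-1)
    else: d=np.stack([x,-y,-np.ones_like(x)],-1)
    return R.from_quat(ci['orientation']).apply(d)
def onplane(ci,u,v,z,fish=False):
    d=ray(ci,np.atleast_1d(u),np.atleast_1d(v),fish); p=np.array(ci['position'])
    return p+d*((z-p[2])/d[:,2])[:,None]
E
python3 - <<'E'
from h import *
for n in ("top","side"):
    a,d=vision.get_image(n); ci=vision.camera_info(n); print(n,ci)
    cv2.imwrite(f"pics/{n}.png",cv2.resize(a[:,:,::-1],(800,600),interpolation=cv2.INTER_CUBIC)); np.savez(f"{n}.npz",a=a,d=d)
print(monitor.read_state())
E
```

```text
top {'fovy': 42.68057725331903, 'cx': 272.9981356965783, 'cy': 206.36964391829548, 'position': array([ 0.27982362, -0.04653023,  1.45262654]), 'orientation': array([-0.04345332,  0.03552906,  0.71433846, -0.69754574])}
side {'fovy': 42.58561818953636, 'cx': 280.4892505307069, 'cy': 214.33306534555555, 'position': array([-0.02551502,  1.11119164,  0.9710638 ]), 'orientation': array([-0.07716054,  0.44579115,  0.87563853, -0.16903747])}
{'time_s': 0.1, 'q': array([ 1.04100978e+00,  2.76546652e-01,  1.50600926e+00, -4.12255435e-06,
        1.36074618e+00, -1.21032742e-01]), 'qd': array([ 0.00044264,  0.00021497, -0.00389037,  0.00063514,  0.00014018,
        0.00081013]), 'effort': array([ 9.41254984e-04, -4.17699766e+01, -2.46407264e+01, -2.33681512e-04,
        5.73613273e-03, -2.38026848e-05]), 'eef_pos': array([0.22832807, 0.52721228, 0.24151664]), 'tool_rot': array([ 2.02956573e-01,  9.79187367e-01, -8.10508497e-04, -2.71341545e-04]), 'force': array([-0.14344177,  0.30092955, -0.38155898]), 'ft_torque': array([ 0.03986807, -0.03476107,  0.07319289]), 'grasp_force': 0.0, 'gripper_width': 0.9996112130540419}
```

View pics/top.png

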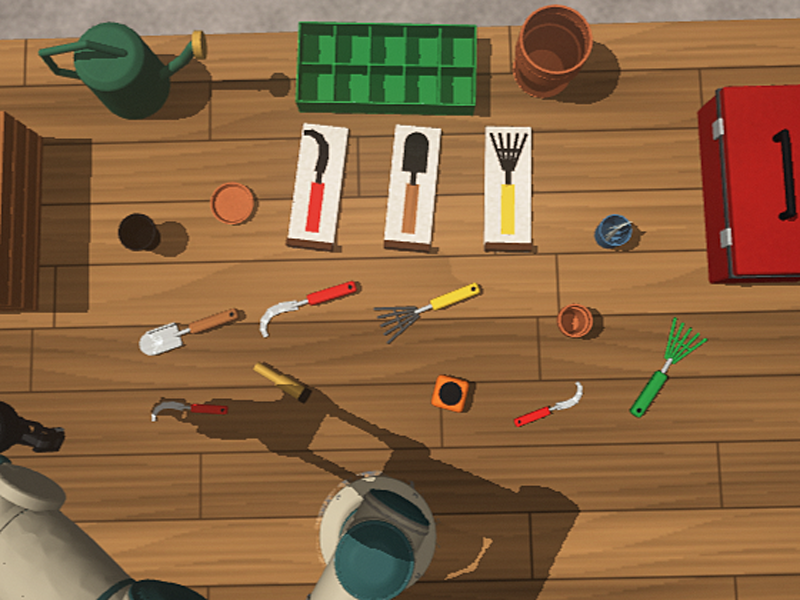

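View pics/side.png

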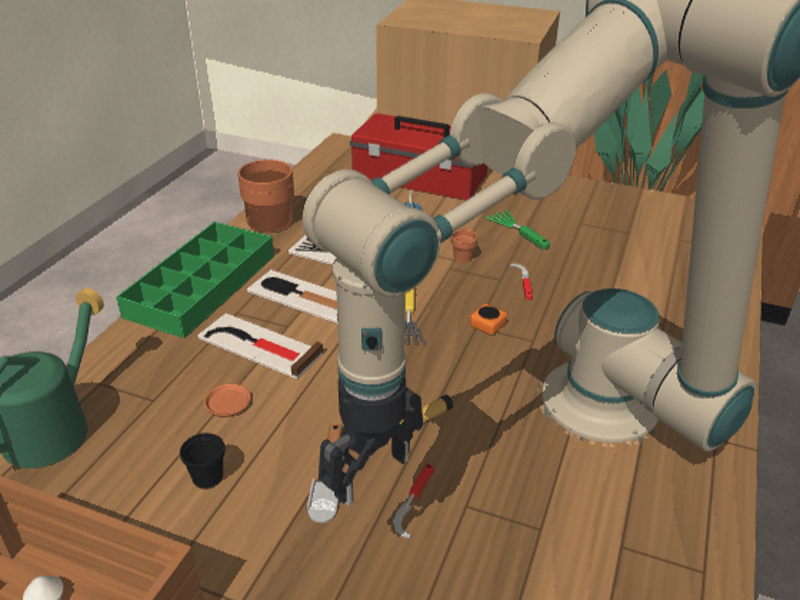

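The top view (800 px scale) shows the boards at (320,187) hook, (412,187) trowel and (509,187) rake. The saucer is at (233,203) and the black pot at (138,232). The tool handles are at (215,320) trowel, (332,293) large hook and (455,297) rake, with the clay pot at (575,320). The side view agrees with this.

```bash
cat > m.py <<'E'
from h import *
z=np.load("top.npz"); a=z['a']; ci=vision.camera_info("top")
hsv=cv2.cvtColor(a,cv2.COLOR_RGB2HSV).astype(int); H,S,V=hsv[...,0],hsv[...,1],hsv[...,2]
red=((H<5)|(H>174))&(S>170)&(V>110); yel=(H>22)&(H<32)&(S>150)&(V>150); 
wood=(H>5)&(H<14)&(S>100); terr=(H>3)&(H<13)&(S>120)
def box(m,b):
    o=np.zeros_like(m); x0,y0,x1,y1=[int(k/1.4286) for k in b]; o[y0:y1,x0:x1]=m[y0:y1,x0:x1]
    n,l,s,c=cv2.connectedComponentsWithStats(o.astype(np.uint8)); k=1+np.argmax(s[1:,4]); return l==k
def handle(name,m,b,h,headpx):
    m=box(m,b); v,u=np.nonzero(m); P=onplane(ci,u,v,h)[:,:2]
    (c,wh,ang)=cv2.minAreaRect((P*1000).astype(np.float32)); 
    w,V_=np.linalg.eigh(np.cov(P.T)); d=V_[:,1]
    hp=onplane(ci,headpx[0]/1.4286,headpx[1]/1.4286,h)[0,:2]; d=d*np.sign(d@(hp-P.mean(0)))
    c=np.array(c)/1000; print(name,'n',len(u),'wh',np.round(wh),'org',np.round(c+d*.0275,4),'yaw',np.round(np.arctan2(d[1],d[0]),3))
handle('hook',red,(290,270,370,315),.02,(270,325))
handle('rake',yel,(420,270,490,320),.02,(395,325))
handle('trowel',wood,(185,300,250,340),.02,(155,342))
handle('hookB',red,(295,175,335,240),.01,(318,140))
handle('rakeB',yel,(490,175,525,240),.01,(509,140))
handle('trowelB',wood,(398,175,425,240),.01,(415,140))
for n,b,h in (('saucer',(205,175,262,230),.012),('pot',(550,295,600,345),.06)):
    m=box(terr,b); c=cv2.findContours(m.astype(np.uint8),0,2)[0]; c=max(c,key=cv2.contourArea)[:,0,:]
    P=onplane(ci,c[:,0],c[:,1],h)[:,:2]; cc,rr=cv2.minEnclosingCircle((P*1000).astype(np.float32)); print(n,np.round(cc),'r',rr,'mean',P.mean(0))
m=box(V<75,(110,205,165,260)); v,u=np.nonzero(m); print('black',onplane(ci,u,v,.06).mean(0))
E
python3 m.py
```

```text
hook n 260 wh [21. 92.] org [0.4407 0.1044] yaw 1.847
rake n 217 wh [19. 91.] org [ 0.4268 -0.127 ] yaw 1.927
trowel n 308 wh [26. 97.] org [0.3912 0.3261] yaw 1.879
hookB n 285 wh [23. 95.] org [0.6432 0.1049] yaw -0.143
rakeB n 306 wh [22. 95.] org [ 0.6299 -0.2612] yaw -0.048
trowelB n 294 wh [23. 96.] org [ 0.6352 -0.0773] yaw -0.124
saucer [628. 268.] r 42.53019714355469 mean [0.62691365 0.26339253]
pot [ 383. -365.] r 33.20104217529297 mean [ 0.38489906 -0.36505069]
black [0.56358104 0.42947593 0.06      ]
```

```bash
python3 -m pendant '1 20 -25 -10 0 0 -.107;1 20 -25 -10 0 0 -.107;1 20 -25 -10 0 0 -.107;1 20 -25 -10 0 0 -.107;1 20 -25 -10 0 0 -.107;1 20 -25 -10 0 0 -.107;1 20 -25 -10 0 0 -.107;1 22 -26 -10 0 0 -.107;1 0 0 0 0 0 0;1 0 0 0 0 0 0'; cat > w.py <<'E'
import sys; from h import *
ci=vision.camera_info("wrist"); a,d=vision.get_image("wrist"); np.savez("w.npz",a=a,d=d,**{k:np.array(v) for k,v in ci.items()})
cv2.imwrite(f"pics/{sys.argv[1]}.png",a[:,:,::-1])
E
python3 w.py w1
```

```text
time_s: 0.93
eef_pos: [0.391, 0.3252, 0.1614]
tool_rot: [0.592, 0.806, -0.001, -0.0]
force: [-0.8, 1.1, -0.4]
gripper_width: 1.003
grasp_force: 0.0
```

View pics/w1.png

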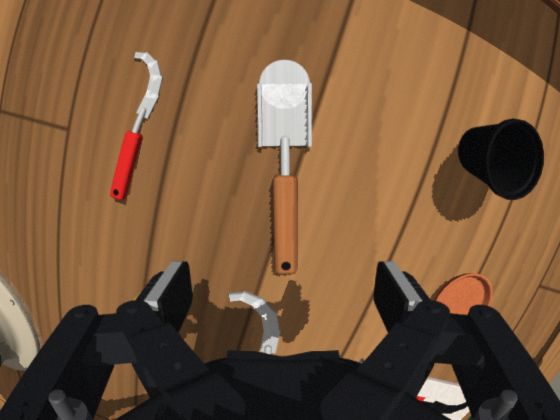

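The wrist picture shows the trowel upright in the image and centred between the fingers, with the handle axis at column 286 and the finger midpoint at about 285. Next I descend and grip.

```bash
python3 -m pendant '1 0 0 -35 0 0 0;1 0 0 -35 0 0 0;1 0 0 -35 0 0 0;1 0 0 -20 0 0 0;1 0 0 -20 0 0 0;1 0 0 0 0 0 0;1 0 0 0 0 0 0;-1 0 0 0 0 0 0;-1 0 0 0 0 0 0;-1 0 0 0 0 0 0;-1 0 0 0 0 0 0;-1 0 0 0 0 0 0'; python3 -m pendant '-1 0 0 0 0 0 0;-1 0 0 0 0 0 0;-1 0 0 0 0 0 0'
```

```text
time_s: 1.98
eef_pos: [0.391, 0.3269, 0.0181]
tool_rot: [0.591, 0.807, 0.001, 0.0]
force: [1.0, -0.3, -0.7]
gripper_width: 0.296
grasp_force: 0.0
time_s: 2.23
eef_pos: [0.3913, 0.327, 0.0184]
tool_rot: [0.591, 0.807, 0.001, 0.0]
force: [0.0, 0.4, 5.7]
gripper_width: 0.241
grasp_force: 60.1
```

```bash
python3 -m pendant '-1 0 0 30 0 0 0;-1 0 0 40 0 0 0;-1 0 0 40 0 0 0;-1 14 -24 10 0 0 -.118;-1 14 -24 0 0 0 -.118;-1 14 -24 0 0 0 -.118;-1 14 -24 0 0 0 -.118;-1 14 -24 0 0 0 -.118;-1 14 -24 0 0 0 -.118;-1 14 -24 0 0 0 -.118;-1 14 -24 0 0 0 -.118;-1 14 -24 0 0 0 -.118'; python3 -m pendant '-1 14 -24 0 0 0 -.118;-1 14 -24 0 0 0 -.118;-1 14 -24 0 0 0 -.118;-1 14 -24 0 0 0 -.118;-1 16 -23 0 0 0 -.118;-1 16 -23 0 0 0 -.118;-1 16 -23 0 0 0 -.118;-1 14 -23 0 0 0 -.118;-1 0 0 0 0 0 0;-1 0 0 0 0 0 0;-1 0 0 0 0 0 0'; python3 w.py w2
```

```text
time_s: 3.23
eef_pos: [0.5167, 0.1092, 0.1372]
tool_rot: [0.919, 0.393, -0.0, -0.0]
force: [0.9, 0.5, -1.7]
gripper_width: 0.238
grasp_force: 59.3
time_s: 4.15
eef_pos: [0.6336, -0.0771, 0.1367]
tool_rot: [0.998, -0.064, -0.001, -0.0]
force: [-0.6, 0.4, -1.0]
gripper_width: 0.24
grasp_force: 59.3
```

View pics/w2.png

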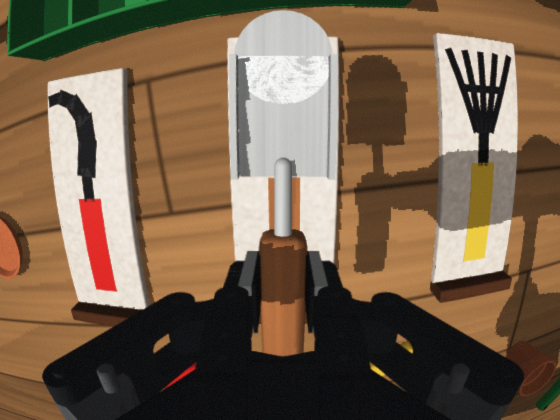

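The trowel is held squarely over its outline at column 283, and the board edges lie evenly at 230 and 338. Next I lower it and release.

```bash
python3 -m pendant '-1 1 0 -35 0 0 0;-1 0 0 -35 0 0 0;-1 0 0 -20 0 0 0;-1 0 0 -10 0 0 0;-1 0 0 -6 0 0 0;-1 0 0 -2 0 0 0;-1 0 0 0 0 0 0;-1 0 0 0 0 0 0'; python3 -m pendant '.2 0 0 0 0 0 0;.2 0 0 0 0 0 0;.2 0 0 0 0 0 0;.2 0 0 20 0 0 0;.2 0 0 40 0 0 0;1 0 0 40 0 0 0;1 0 0 0 0 0 0'; python3 w.py w3
```

```text
time_s: 4.87
eef_pos: [0.6367, -0.0774, 0.0309]
tool_rot: [0.998, -0.064, 0.001, 0.0]
force: [0.7, 0.3, -1.4]
gripper_width: 0.243
grasp_force: 59.3
time_s: 5.45
eef_pos: [0.6409, -0.0785, 0.1384]
tool_rot: [0.998, -0.065, 0.008, 0.001]
force: [0.9, -0.6, 0.4]
gripper_width: 0.859
grasp_force: 0.0
```

View pics/w3.png

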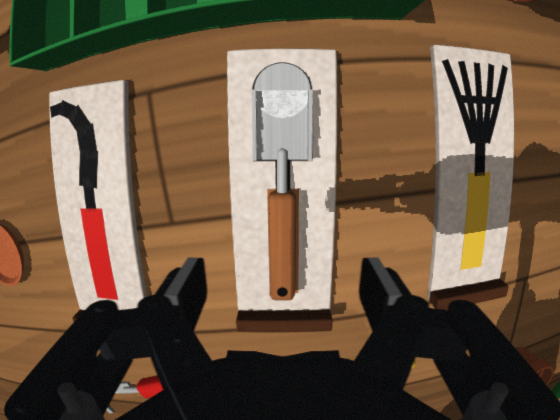

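The trowel lies on its outline (handle at columns 270–298), well clear of the strip. Next is the hook.

```bash
python3 -m pendant '1 -12 11 0 0 0 .123;1 -12 11 0 0 0 .123;1 -12 11 0 0 0 .123;1 -12 11 0 0 0 .123;1 -12 11 0 0 0 .123;1 -12 11 0 0 0 .123;1 -12 11 0 0 0 .123;1 -12 11 0 0 0 .123;1 -12 11 0 0 0 .123;1 -12 11 0 0 0 .123;1 -12 11 0 0 0 .123;1 -12 11 0 0 0 .123'; python3 -m pendant '1 -13 12 0 0 0 .123;1 -13 12 0 0 0 .123;1 -13 13 0 0 0 .123;1 -13 13 0 0 0 .123;1 0 0 0 0 0 0;1 0 0 0 0 0 0;1 0 0 0 0 0 0'; python3 w.py w4
```

```text
time_s: 6.5
eef_pos: [0.4904, 0.0551, 0.1288]
tool_rot: [0.78, 0.626, -0.0, -0.0]
force: [-0.3, -0.4, -0.3]
gripper_width: 1.003
grasp_force: 0.0
time_s: 7.08
eef_pos: [0.4402, 0.1043, 0.1293]
tool_rot: [0.607, 0.795, 0.0, 0.001]
force: [-0.1, 0.1, 0.3]
gripper_width: 1.0
grasp_force: 0.0
```

View pics/w4.png

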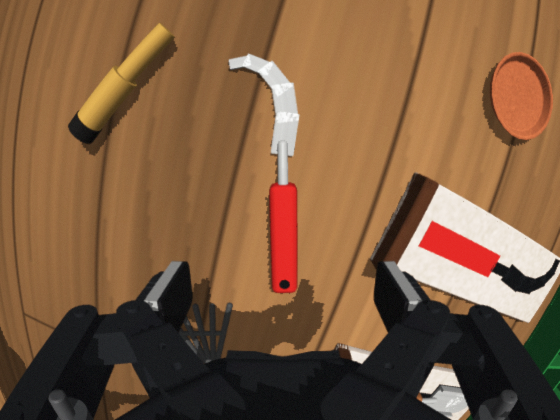

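The hook is centred at column 284. Next I descend and grip.

```bash
python3 -m pendant '1 0 0 -35 0 0 0;1 0 0 -35 0 0 0;1 0 0 -27 0 0 0;1 0 0 -15 0 0 0;1 0 0 0 0 0 0;-1 0 0 0 0 0 0;-1 0 0 0 0 0 0;-1 0 0 0 0 0 0;-1 0 0 0 0 0 0;-1 0 0 0 0 0 0;-1 0 0 0 0 0 0;-1 0 0 0 0 0 0'; python3 -m pendant '-1 0 0 0 0 0 0;-1 0 0 0 0 0 0'
```

```text
time_s: 8.13
eef_pos: [0.4405, 0.1047, 0.0185]
tool_rot: [0.606, 0.795, 0.001, 0.001]
force: [-1.0, -1.5, 6.1]
gripper_width: 0.24
grasp_force: 59.4
time_s: 8.3
eef_pos: [0.4405, 0.1047, 0.0185]
tool_rot: [0.606, 0.795, 0.001, 0.001]
force: [0.3, -0.6, 5.9]
gripper_width: 0.236
grasp_force: 59.4
```

```bash
python3 -m pendant '-1 0 0 30 0 0 0;-1 0 0 40 0 0 0;-1 0 0 40 0 0 0;-1 12 0 0 0 0 -.117;-1 12 0 0 0 0 -.117;-1 12 0 0 0 0 -.117;-1 12 0 0 0 0 -.117;-1 12 0 0 0 0 -.117;-1 12 0 0 0 0 -.117;-1 12 0 0 0 0 -.117;-1 12 0 0 0 0 -.117;-1 12 0 0 0 0 -.117'; python3 -m pendant '-1 12 0 0 0 0 -.117;-1 12 0 0 0 0 -.117;-1 12 0 0 0 0 -.117;-1 12 0 0 0 0 -.117;-1 12 0 0 0 0 -.117;-1 12 0 0 0 0 -.117;-1 11 0 0 0 0 -.117;-1 11 0 0 0 0 -.117;-1 0 0 0 0 0 0;-1 0 0 0 0 0 0;-1 0 0 0 0 0 0'
```

```text
time_s: 9.3
eef_pos: [0.5479, 0.1047, 0.1276]
tool_rot: [0.925, 0.38, 0.0, 0.0]
force: [0.2, 0.7, -1.2]
gripper_width: 0.241
grasp_force: 59.2
time_s: 10.22
eef_pos: [0.6405, 0.1047, 0.1272]
tool_rot: [0.997, -0.074, -0.001, 0.0]
force: [0.7, 0.7, -0.8]
gripper_width: 0.241
grasp_force: 59.1
```

```bash
python3 -m pendant '-1 2 0 -35 0 0 0;-1 0 0 -35 0 0 0;-1 0 0 -15 0 0 0;-1 0 0 -8 0 0 0;-1 0 0 -4 0 0 0;-1 0 0 -2 0 0 0;-1 0 0 0 0 0 0;-1 0 0 0 0 0 0'; python3 -m pendant '.2 0 0 0 0 0 0;.2 0 0 0 0 0 0;.2 0 0 0 0 0 0;.2 0 0 20 0 0 0;.2 0 0 40 0 0 0;1 0 0 40 0 0 0;1 0 0 0 0 0 0'; python3 w.py w5
```

```text
time_s: 10.88
eef_pos: [0.6446, 0.1047, 0.0299]
tool_rot: [0.997, -0.075, 0.001, -0.0]
force: [0.6, -0.1, -0.6]
gripper_width: 0.242
grasp_force: 59.1
time_s: 11.47
eef_pos: [0.649, 0.105, 0.1374]
tool_rot: [0.997, -0.075, 0.008, -0.001]
force: [2.2, 0.1, 0.6]
gripper_width: 0.866
grasp_force: 0.0
```

View pics/w5.png

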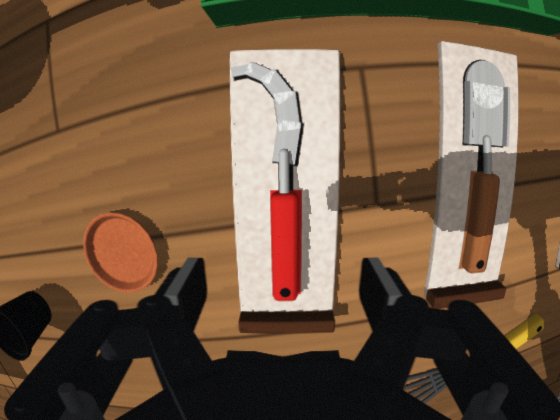

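The hook covers its outline (handle at columns 272–300). Now to the rake.

```bash
python3 -m pendant '1 -13 -14 0 0 0 .122;1 -13 -14 0 0 0 .122;1 -13 -14 0 0 0 .122;1 -13 -14 0 0 0 .122;1 -13 -14 0 0 0 .122;1 -13 -14 0 0 0 .122;1 -13 -14 0 0 0 .122;1 -13 -14 0 0 0 .122;1 -13 -14 0 0 0 .122;1 -13 -14 0 0 0 .122;1 -13 -14 0 0 0 .122;1 -13 -14 0 0 0 .122'; python3 -m pendant '1 -13 -14 0 0 0 .122;1 -12 -13 0 0 0 .122;1 -12 -13 0 0 0 .122;1 -12 -13 0 0 0 .122;1 -12 -11 0 0 0 .122;1 0 0 0 0 0 0;1 0 0 0 0 0 0;1 0 0 0 0 0 0'; python3 w.py w6
```

```text
time_s: 12.52
eef_pos: [0.4863, -0.0638, 0.1277]
tool_rot: [0.79, 0.613, -0.0, -0.0]
force: [-0.5, -0.6, 0.1]
gripper_width: 1.004
grasp_force: 0.0
time_s: 13.18
eef_pos: [0.4269, -0.1271, 0.1282]
tool_rot: [0.573, 0.82, 0.0, 0.0]
force: [-0.3, 0.1, 0.3]
gripper_width: 1.002
grasp_force: 0.0
```

View pics/w6.png

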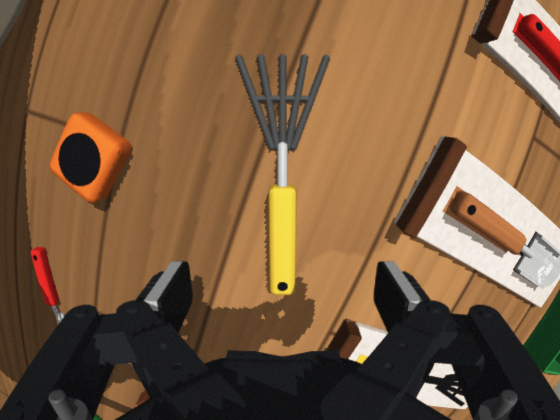

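The rake is centred at column 283. Next I descend and grip.

```bash
python3 -m pendant '1 0 0 -35 0 0 0;1 0 0 -35 0 0 0;1 0 0 -26 0 0 0;1 0 0 -15 0 0 0;1 0 0 0 0 0 0;-1 0 0 0 0 0 0;-1 0 0 0 0 0 0;-1 0 0 0 0 0 0;-1 0 0 0 0 0 0;-1 0 0 0 0 0 0;-1 0 0 0 0 0 0;-1 0 0 0 0 0 0'; python3 -m pendant '-1 0 0 0 0 0 0;-1 0 0 0 0 0 0;-1 0 0 30 0 0 0;-1 0 0 40 0 0 0;-1 0 0 40 0 0 0;-1 12 -8 0 0 0 -.116;-1 12 -8 0 0 0 -.116;-1 12 -8 0 0 0 -.116;-1 12 -8 0 0 0 -.116;-1 12 -8 0 0 0 -.116;-1 12 -8 0 0 0 -.116;-1 12 -8 0 0 0 -.116';  python3 -m pendant '-1 12 -8 0 0 0 -.116;-1 12 -8 0 0 0 -.116;-1 12 -8 0 0 0 -.116;-1 12 -8 0 0 0 -.116;-1 12 -8 0 0 0 -.116;-1 12 -8 0 0 0 -.116;-1 12 -8 0 0 0 -.116;-1 12 -8 0 0 0 -.116;-1 12 -8 0 0 0 -.116;-1 12 0 0 0 0 -.116;-1 0 0 0 0 0 0;-1 0 0 0 0 0 0'
```

```text
time_s: 14.23
eef_pos: [0.4274, -0.1277, 0.0185]
tool_rot: [0.572, 0.82, 0.0, 0.001]
force: [-0.3, 1.9, 6.2]
gripper_width: 0.235
grasp_force: 59.1
time_s: 15.23
eef_pos: [0.5109, -0.1837, 0.1276]
tool_rot: [0.851, 0.525, 0.0, 0.0]
force: [0.3, 0.1, -0.9]
gripper_width: 0.235
grasp_force: 59.3
time_s: 16.23
eef_pos: [0.6302, -0.2551, 0.127]
tool_rot: [1.0, -0.023, -0.001, -0.0]
force: [-0.3, 1.2, -1.9]
gripper_width: 0.234
grasp_force: 59.4
```

```bash
python3 -m pendant '-1 -1 -6 -35 0 0 0;-1 0 0 -35 0 0 0;-1 0 0 -15 0 0 0;-1 0 0 -8 0 0 0;-1 0 0 -4 0 0 0;-1 0 0 -1 0 0 0;-1 0 0 0 0 0 0;-1 0 0 0 0 0 0'; python3 -m pendant '.2 0 0 0 0 0 0;.2 0 0 0 0 0 0;.2 0 0 0 0 0 0;.2 0 0 20 0 0 0;.2 0 0 40 0 0 0;1 0 0 40 0 0 0;1 0 0 0 0 0 0'; python3 w.py w7
```

```text
time_s: 16.9
eef_pos: [0.6305, -0.2618, 0.0311]
tool_rot: [1.0, -0.024, 0.001, 0.001]
force: [0.6, 0.3, -0.9]
gripper_width: 0.242
grasp_force: 59.3
time_s: 17.48
eef_pos: [0.6344, -0.2638, 0.1388]
tool_rot: [1.0, -0.024, 0.007, 0.004]
force: [1.5, -0.8, 1.9]
gripper_width: 0.861
grasp_force: 0.0
```

View pics/w7.png

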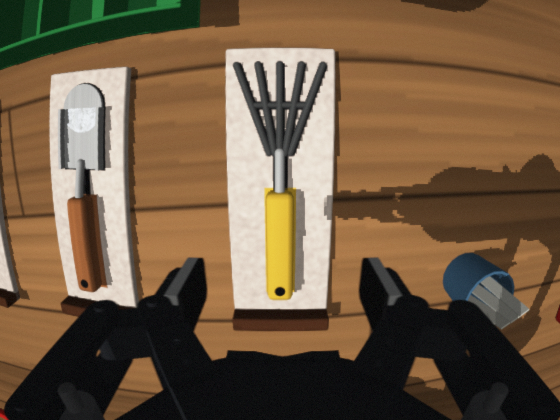

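The rake covers its outline (handle at columns 266–293). Now to the pot.

```bash
python3 -m pendant '1 -31 -13 0 0 0 0;1 -31 -13 0 0 0 0;1 -31 -13 0 0 0 0;1 -31 -13 0 0 0 0;1 -31 -13 0 0 0 0;1 -31 -13 0 0 0 0;1 -31 -13 0 0 0 0;1 -30 -13 0 0 0 0;1 0 0 0 0 0 0;1 0 0 0 0 0 0;1 0 0 0 0 0 0'; python3 w.py w8
```

```text
time_s: 18.45
eef_pos: [0.3828, -0.3653, 0.1291]
tool_rot: [1.0, -0.025, 0.0, -0.0]
force: [0.9, 0.9, -0.7]
gripper_width: 1.001
grasp_force: 0.0
```

View pics/w8.png

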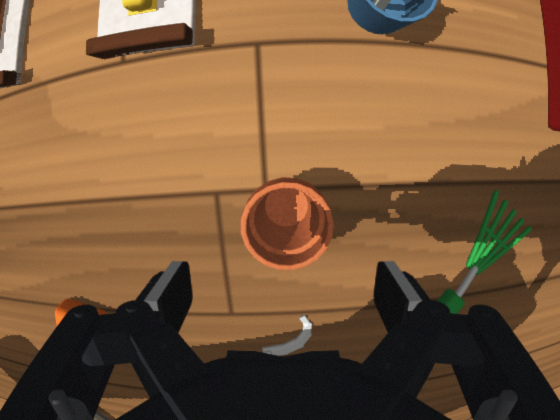

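The pot rim is at about (287,224), radius 45 px, just right of the finger midpoint at 285. I'll cast that onto the rim plane.

```bash
cat > c.py <<'E'
from h import *
import sys
h=float(sys.argv[1]); b=[int(k) for k in sys.argv[2].split(',')]
z=np.load("w.npz"); a=z['a']; hsv=cv2.cvtColor(a,cv2.COLOR_RGB2HSV)
m=((hsv[...,0]<11)&(hsv[...,1]>110)&(hsv[...,2]>50)).astype(np.uint8); o=np.zeros_like(m); o[b[1]:b[3],b[0]:b[2]]=m[b[1]:b[3],b[0]:b[2]]
c=max(cv2.findContours(o,0,1)[0],key=cv2.contourArea)[:,0]; P=onplane(z,c[:,0],c[:,1],h,True)[:,:2]*1000
print(cv2.minEnclosingCircle(P.astype(np.float32)),cv2.fitEllipse(P.astype(np.float32)),c.min(0),c.max(0))
E
python3 c.py .06 225,165,350,280
```

```text
((386.0162353515625, -367.1861877441406), 31.692110061645508) ((385.8534851074219, -367.2276916503906), (59.405452728271484, 62.53034210205078), 88.51161193847656) [241 178] [333 269]
```

```bash
python3 -m pendant '1 3 -2 0 0 0 0;1 0 0 -30 0 0 0;1 0 0 -25 0 0 0;1 0 0 -20 0 0 0;1 0 0 -15 0 0 0;1 0 0 0 0 0 0;1 0 0 0 0 0 0;-1 0 0 0 0 0 0;-1 0 0 0 0 0 0;-1 0 0 0 0 0 0;-1 0 0 0 0 0 0;-1 0 0 0 0 0 0'
```

```text
time_s: 19.5
eef_pos: [0.3867, -0.3682, 0.0417]
tool_rot: [1.0, -0.024, 0.001, 0.001]
force: [-0.1, 1.7, 7.0]
gripper_width: 0.686
grasp_force: 62.5
```

```bash
python3 -m pendant '-1 0 0 20 0 0 0;-1 0 0 30 0 0 0;-1 0 0 35 0 0 0;-1 8 35 0 0 0 0;-1 8 35 0 0 0 0;-1 8 35 0 0 0 0;-1 8 35 0 0 0 0;-1 8 35 0 0 0 0;-1 8 35 0 0 0 0;-1 8 35 0 0 0 0;-1 8 35 0 0 0 0;-1 8 35 0 0 0 0';python3 -m pendant '-1 8 35 0 0 0 0;-1 8 35 0 0 0 0;-1 8 35 0 0 0 0;-1 8 35 0 0 0 0;-1 8 35 0 0 0 0;-1 8 35 0 0 0 0;-1 8 35 0 0 0 0;-1 4 21 0 0 0 0;-1 0 20 0 0 0 0;-1 0 0 0 0 0 0;-1 0 0 0 0 0 0;-1 0 0 0 0 0 0'; python3 w.py w9
```

```text
time_s: 20.5
eef_pos: [0.458, -0.0507, 0.1254]
tool_rot: [1.0, -0.024, 0.001, 0.0]
force: [0.7, 0.2, -1.6]
gripper_width: 0.688
grasp_force: 64.7
time_s: 21.5
eef_pos: [0.5173, 0.2331, 0.1247]
tool_rot: [1.0, -0.024, 0.0, 0.0]
force: [0.5, -0.2, -1.3]
gripper_width: 0.682
grasp_force: 64.8
```

View pics/w9.png

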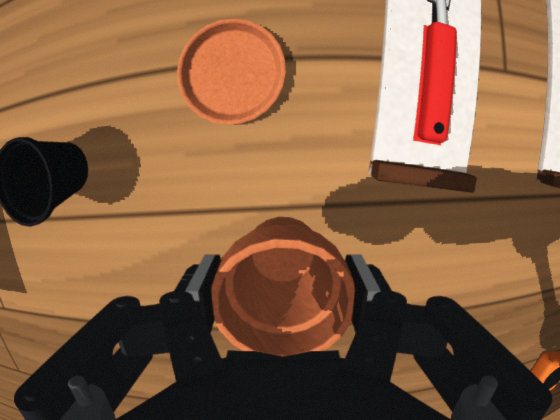

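The saucer is at about (231,71), with the pot upright in the fingers below it. I'll cast the saucer onto its rim plane.

```bash
python3 c.py .012 165,5,290,135
```

```text
((628.1801147460938, 267.9011535644531), 41.41168975830078) ((628.1283569335938, 267.80499267578125), (81.0058364868164, 81.18811798095703), 156.21661376953125) [177  19] [285 123]
```

```bash
python3 -m pendant '-1 28 9 0 0 0 0;-1 28 9 0 0 0 0;-1 28 9 0 0 0 0;-1 27 7 0 0 0 0;-1 0 0 0 0 0 0;-1 0 0 0 0 0 0;-1 0 0 -25 0 0 0;-1 0 0 -20 0 0 0;-1 0 0 -12 0 0 0;-1 0 0 -8 0 0 0;-1 0 0 -4 0 0 0;-1 0 0 0 0 0 0'; python3 -m pendant '-1 0 0 -2 0 0 0;-1 0 0 -2 0 0 0;-1 0 0 -2 0 0 0;-1 0 0 -1 0 0 0;-1 0 0 -1 0 0 0;-1 0 0 0 0 0 0;-1 0 0 0 0 0 0'
```

```text
time_s: 22.55
eef_pos: [0.628, 0.2672, 0.0549]
tool_rot: [1.0, -0.024, -0.001, 0.0]
force: [-0.1, -0.3, -0.4]
gripper_width: 0.685
grasp_force: 64.8
time_s: 23.13
eef_pos: [0.6286, 0.2677, 0.0473]
tool_rot: [1.0, -0.024, -0.0, 0.0]
force: [0.3, 0.0, -1.8]
gripper_width: 0.683
grasp_force: 64.8
```

```bash
python3 -m pendant '-1 0 0 -.6 0 0 0;-1 0 0 0 0 0 0;-1 0 0 -.5 0 0 0;-1 0 0 0 0 0 0;-1 0 0 0 0 0 0'; python3 -m pendant '-1 0 0 -.5 0 0 0;-1 0 0 0 0 0 0;-1 0 0 0 0 0 0'
```

```text
time_s: 23.55
eef_pos: [0.6285, 0.2676, 0.0462]
tool_rot: [1.0, -0.024, -0.0, 0.0]
force: [0.9, -0.5, -2.2]
gripper_width: 0.688
grasp_force: 64.8
time_s: 23.8
eef_pos: [0.6287, 0.2677, 0.0458]
tool_rot: [1.0, -0.024, 0.0, 0.0]
force: [-0.3, 0.3, -1.5]
gripper_width: 0.686
grasp_force: 64.8
```

```bash
python3 -m pendant '1 0 0 0 0 0 0;1 0 0 0 0 0 0;1 0 0 0 0 0 0;1 0 0 0 0 0 0;1 0 0 15 0 0 0;1 0 0 30 0 0 0;1 0 0 40 0 0 0;1 0 0 40 0 0 0;1 -20 0 0 0 0 0;1 -30 0 0 0 0 0;1 -30 0 0 0 0 0;1 0 0 0 0 0 0'; python3 -m pendant '1 -35 0 0 0 0 0;1 -35 0 0 0 0 0;1 -35 0 0 0 0 0;1 -35 0 0 0 0 0;1 -35 0 0 0 0 0;1 0 0 0 0 0 0;1 0 0 0 0 0 0;1 0 0 0 0 0 0'
python3 - <<'E'
from h import *
a,d=vision.get_image("top"); np.savez("top2.npz",a=a,d=d)
cv2.imwrite("pics/top2.png",cv2.resize(a[40:200,50:410,::-1],(792,352),interpolation=cv2.INTER_CUBIC))
E
```

```text
time_s: 24.8
eef_pos: [0.5418, 0.2672, 0.1708]
tool_rot: [1.0, -0.023, -0.003, 0.001]
force: [-0.8, -0.4, -0.4]
gripper_width: 1.003
grasp_force: 0.0
time_s: 25.47
eef_pos: [0.3746, 0.2681, 0.1713]
tool_rot: [1.0, -0.024, 0.001, -0.0]
force: [0.1, -0.5, 0.2]
gripper_width: 1.0
grasp_force: 0.0
```

View pics/top2.png

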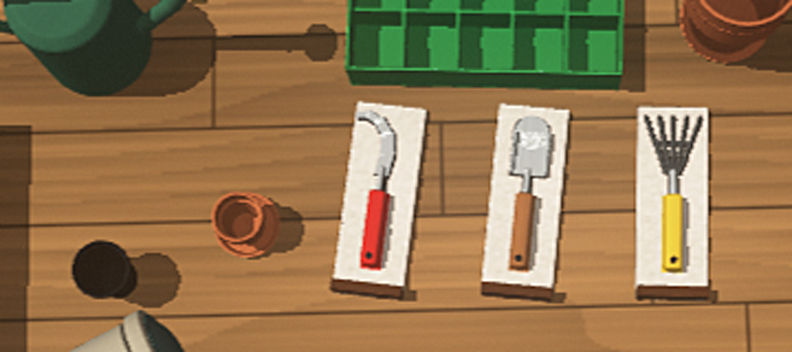

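The top view shows all three tools on their outlines and clear of the strips. The pot is in the saucer, with its rim at crop pixel (240,220). I'll check the numbers.

```bash
sed -e 's/top.npz/top2.npz/' -e '/^handle(.*,.02,/d' -e "s/,.01,/,.03,/" -e "/^for n,b,h/,\$d" m.py > m2.py; cat >> m2.py <<'E'
d=z['d']; v,u=np.mgrid[100:170,135:190]; u=u.ravel();v=v.ravel(); dd=d[v,u]
rr=ray(ci,u,v); P=np.array(ci['position'])+rr*dd[:,None]; k=(P[:,2]>.05)&(P[:,2]<.08)
print('rim',np.sum(k),P[k][:,2].max(),cv2.minEnclosingCircle((P[k][:,:2]*1000).astype(np.float32)))
m=box(V<75,(110,205,165,260)); v,u=np.nonzero(m); print('black',onplane(ci,u,v,.06).mean(0))
E
python3 m2.py
```

```text
hookB n 300 wh [24. 98.] org [0.6405 0.1031] yaw -0.143
rakeB n 239 wh [22. 96.] org [ 0.6267 -0.2594] yaw -0.087
trowelB n 301 wh [24. 98.] org [ 0.633  -0.0775] yaw -0.121
rim 181 0.07175964785267386 ((624.9659423828125, 269.3632507324219), 31.746458053588867)
black [0.56358115 0.42948036 0.06      ]
```

```bash
python3 -c "
from plant import r; print(r.close_job())"
```

```text
the job is handed in; nothing more can be done
None
```

The trowel, hook and rake lie on their own outlines and the pot stands in its saucer, each within about 4 mm by the last top-camera check; the black pot has not moved, and the job was handed in at about 25.5 s with the gripper open and clear (no verdict was returned).

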